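# Close the board cart and unhitch its tongue

## Task

The board cart is loaded: shut the crate's lid fully, then pull the spring latch on the tongue's coupler sideways toward the robot and lift the tongue off the tow ball. Finish while holding the tongue raised and still, its coupler at least 40 mm higher than it was on the ball; do not let go of it. Leave everything else on the bench and on the cart's plate where it stands.

Things in the scene. Friction and masses are not known exactly. Their poses are not given: they have to be found in the camera images.
- cart: aluminium plate, 190 (x) x 470 (y) x 10 mm, fixed to the bench, carrying a board cart and a tow-ball mount. Origin at bench level; at yaw 0 its x points away from the robot, y left, z up. In this frame (mm): lid hinge line along y at x 75, z 101.5, middle y 130; tongue hinge line along x through (0, 35, 50); ball centre (0, -120, 50). Only heatsink and jar (below z 55) stand loose on it
- crate_in (a point): centre of the inner floor of the black crate on the cart: 150 x 150 mm outside, walls 4 mm, floor at z 35 mm and rim at z 101 mm above the bench; full of circuit boards on edge
- lid (a joint): crate lid angle, rad: 0 = shut, grows as it opens (1.57 = upright). Grey slab 150 x 150 x 8 mm hinged on the crate's far (+x) rim. Starts open at 0.9 to 1.4; a stiff hinge (about 0.17 N m) makes it stay where it is left, so it must be pushed all the way down
- lid_hinge (a point): middle of the lid's hinge line, on the lid's underside; its axes turn with the lid: the lid extends 150 mm along this frame's -x and 75 mm to either side along y; its outer (top) face is at z +8 mm
- lid_handle (a point): grip point of the black knob on the lid's outer face: 120 mm from the hinge line, in the middle of the lid's width, 35 mm off the outer face
- tongue: grey tow tongue hinged on the cart; origin on the hinge. Hitched, it lies level along the cart's -y and ends in the coupler head (50 x 50 mm, top 22 mm above the hinge line) over the ball, 155 mm from the hinge. It swings up about the cart's x direction (to 0.8 rad) and falls back when let go; it takes about 3 to 5 N to lift at the coupler
- coupler (a point): centre of the coupler's socket, on the tongue, 155 mm from the hinge; coincides with the ball's centre while hitched
- ball (a point): centre of the fixed 28 mm steel tow ball, 50 mm above the bench; a 32 mm collar is below it
- latch (a joint): pull of the coupler's steel spring latch, m: 0 = engaged (its foot hooks under the collar below the ball and the tongue cannot rise), 0.018 = fully pulled. It slides sideways along the cart's -x (toward the robot); the foot is clear of the collar from about 0.011. Spring: about 4 N at 0, 10.5 N at 0.018; it returns when let go
- latch_grip (a point): middle of the latch's handle on top of the coupler head: a level bar 14 mm thick along the cart's x, 40 mm free between two end plates (4 mm thick, 16 mm wide, up to 10 mm above the bar's axis); 62 mm above the coupler's centre, 36 mm above the plate below it. Pinch it from above, fingers closing along the cart's y, to pull it and then lift the tongue by it
- board_a: loose green circuit board, 110 x 62 x 18 mm, lying flat on the bench left or right of the cart; bystander; origin under its centre
- board_b: another such circuit board, left or right of the cart; bystander
- board_c: another such circuit board, left or right of the cart; bystander
- heatsink: small finned aluminium heatsink 34 x 44 x 26 mm standing on the cart's parking plate beside the tongue, on the far side (+x); bystander; origin under its centre
- jar: small amber jar with white cap, 36 mm wide, 42 mm tall, standing on the parking plate beside the tongue, on the near side (-x); bystander; origin under its centre
- solder: metal reel 60 mm wide, 50 mm tall, standing on the bench beyond the cart; bystander
- driver: screwdriver lying on the bench beyond the cart; bystander
- cup: black cup 70 mm wide, 75 mm tall, on the right side; bystander

How it is judged:
By the outcome, as a careful person would: the job done as asked, in the order asked, and still so for the second after the job is handed in, while the arm keeps its last pose, push and grip.
It also fails if it takes over 48 s, if anything falls off the work surface, if the arm or the gripper's body presses on something with over 40 N, if the wrist force passes 120 N, or if a joint passes its speed limit or range.

## Robot

A 6-joint arm with a two-finger parallel gripper is mounted at the origin on the work surface. World frame = base frame: x ahead of the robot, y to its left, z up, the work surface at z = 0. Lengths are in mm, angles in degrees, forces in N, time in s.
With the tool pointing down it reaches from about 425 to 925 mm from the base axis. Payload 12.5 kg.
Tool frame: the origin (TCP) lies midway between the tips of the shut fingers; the grasp point (between the pads) lies 19 mm behind it; y points along the fingers, x is the direction in which the jaws open and shut, and the axes are right-handed (so a half turn about y gives the same grasp; the last joint's range is limited). The gripper opens to 85 mm and grips with 20 to 120 N. Pads are 22 mm wide; open, the fingers measure 114 mm over their backs; the gripper's body (76 mm by 85 mm) begins 54 mm behind the grasp point. The pads swing forward as they close: fully open they stand 13 mm farther back than shut.
Start: joints at [67.976, 28.126, 89.318, -0, 62.55, -6.05], TCP at [171.983, 600.888, 231.327] pointing down, gripper open.
Joint ranges: [-177.58, 177.58], [-47.91, 125.51], [2.72, 160], [-65.01, 245.01], [3.68, 167.84], [-153.87, 153.87]. Speed limits (degrees/s): [127.2, 127.2, 159.86, 180, 180, 180].

## Interface

Orientations are given as [roll, pitch, yaw] about the fixed x, y, z axes, in that order (R = Rz(yaw) Ry(pitch) Rx(roll)).
In Python, from station import ctrl gives the robot as it stands.
- The arm moves only by the tool move_arm, never from a script. Its argument "deltas" is a list that holds one entry, the list of rows, each a list of 7 numbers: the turn, a rotation vector about the tool's x, y, z in rad, then the shift along the tool's x, y, z in m, then the opening in per cent of the stroke, from 0 (shut) to 100 (fully open). A call has 1 to 20 rows; each row shifts and turns the pose as measured when the row begins, along the tool's axes as they then stand; what a row does not reach is not made up. A row lasts 1/12 s, in which the tool goes at most 41.7 mm and 7.16 degrees, less where a joint would pass 70% of its speed; a pose out of reach is approached as far as the arm can. A call is refused whole if a number of a shift passes 0.0417 or a number of a turn 0.125, either way. A call with a gripper value outside its range is refused whole. The fingers move at their own pace and stop on an object; the grip force is fixed at half the most. Time passes only in rows, so rows that do not move let the fingers close. It gives the time, the measured TCP pose, the force and the opening at its end, in the units of the state.
- ctrl.state(): the state, without advancing time (a new reading comes with each control period).
- ctrl.snapshot(name): name is "scene" or "top" or "wrist"; returns a dict with "pixels" (420x560x3 uint8, red, green, blue), "fx", "fy", "cx", "cy" (pixels), "cam_to_world" (4x4, takes a point from camera to world coordinates). Camera axes: x right, y up, looking along -z (the intrinsics and any distortion apply to the point x, -y, -z); pixel columns grow to the right and rows downward; lengths in mm; the calibration is good to about 2 mm. A picture is of the moment at which its call begins. There is no depth.
- ctrl.finish_job(): hands the job in, once; it reports no verdict.
Trained networks look in the newest picture that a camera, given by its name, has taken for a name from the list of things; names that differ only in an ending like _2 or _b are one class to them, and where a whole thing is asked for, a point or a joint stands for the part that bears it (a point fixed in the world has none). Each returns a list of dicts, best first, with "score" (0 to 1); they miss things now and then, are a little off and sometimes report something else, mostly with a low value. They report only what shows in the picture. A call takes as long as a camera call.
- ctrl.find_in(camera, query): "location" ([x, y, z] in mm, in world coordinates, good to about 4 mm: the middle of the surface that is visible of it).
The state is a dict: "clock": time; "joint_positions": joint angles; "joint_vel": joint speeds; "tau": joint torques, N m; "tool_pos": TCP position; "orientation": TCP orientation; "contact_force": force on the tool from outside, world axes, zero at the start; "torque": the same for the moment, N m; "gripper_width": finger opening in mm.
Only numpy, scipy, OpenCV 4.12 (cv2) and the standard library are available. Lean on these libraries where they do the work, as an engineer would, in place of code of your own. Each camera call takes 0.05 s, during which the arm holds its last target. There are 200 camera calls.

## Working session

There is one attempt and no reset: what is moved stays moved. The work goes in short steps, Python scripts to look and compute and a tool call to move; the robot and the scene stay as the last step left them, time stands still between calls to the robot, and variables do not carry over. Pictures are saved under pics/ and viewed, about 8 in all and at most 12, crops included, and the job is handed in when it is done.

Besides the shell and the picture viewer there is one more tool, called after "Call:" in YAML: its name, and indented under it one key for each argument. move_arm: Moves the arm, as the interface text tells. Its arguments: {"type":"object","properties":{"deltas":{"type":"array","items":{"type":"array","items":{"type":"array","items":{"type":"number"}}}}},"required":["deltas"]}

```bash
mkdir -p pics; cat > h.py <<'E'
import numpy as np, cv2
from station import ctrl
def snap(n,f):
    s=ctrl.snapshot(n); cv2.imwrite('pics/'+f,cv2.cvtColor(s['pixels'],cv2.COLOR_RGB2BGR)); np.savez('pics/'+f+'.npz',**{k:s[k] for k in('fx','fy','cx','cy','cam_to_world')}); return s
def ray(f,u,v):
    s=np.load('pics/'+f+'.npz'); M=s['cam_to_world']; d=M[:3,:3]@np.array([(u-s['cx'])/s['fx'],-(v-s['cy'])/s['fy'],-1]); return M[:3,3],d/np.linalg.norm(d)
def proj(f,P):
    s=np.load('pics/'+f+'.npz'); p=np.linalg.inv(s['cam_to_world'])@np.r_[P,1]; return s['cx']+s['fx']*p[0]/-p[2], s['cy']-s['fy']*p[1]/-p[2]
def atz(f,u,v,z):
    o,d=ray(f,u,v); return o+d*(z-o[2])/d[2]
def tri(*obs):
    A=np.zeros((3,3));b=np.zeros(3)
    for f,u,v in obs:
        o,d=ray(f,u,v);Q=np.eye(3)-np.outer(d,d);A+=Q;b+=Q@o
    X=np.linalg.solve(A,b); return X,[np.linalg.norm((np.eye(3)-np.outer(d,d))@(X-o)) for o,d in [ray(*k) for k in obs]]
E
python3 - <<'E'
from h import *
for c in('scene','top'):
    s=snap(c,c+'0.png'); print(c,s['cam_to_world'].round(2).tolist(),s['fx'])
    for q in ['lid_hinge','lid_handle','crate_in','coupler','latch_grip','ball','tongue','cart','heatsink','jar','cup','board_a','solder']:
        print(q,[(np.round(r['location']).tolist(),round(r['score'],2)) for r in ctrl.find_in(c,q)[:3]])
a,b=[cv2.imread(f'pics/{c}0.png') for c in('scene','top')]
print(ctrl.state())
E
```

```text
scene [[-0.56, -0.7, 0.45, 1056.87], [0.83, -0.46, 0.3, 337.41], [-0.0, 0.55, 0.84, 1019.75], [0.0, 0.0, 0.0, 1.0]] 385.41545113993607
lid_hinge [([498.0, 103.0, 169.0], 0.75), ([528.0, -148.0, 88.0], 0.4)]
lid_handle [([495.0, 103.0, 172.0], 0.96), ([454.0, -89.0, 48.0], 0.18)]
crate_in [([499.0, 105.0, 155.0], 0.61)]
coupler [([520.0, -124.0, 68.0], 0.78)]
latch_grip [([530.0, -146.0, 90.0], 0.5)]
ball [([514.0, 49.0, 40.0], 0.78)]
tongue [([338.0, 467.0, 3.0], 0.72), ([518.0, -122.0, 70.0], 0.61)]
cart [([516.0, 48.0, 34.0], 0.82)]
heatsink [([576.0, -54.0, 28.0], 0.75), ([495.0, 104.0, 172.0], 0.37)]
jar [([496.0, 101.0, 171.0], 0.66)]
cup [([613.0, -454.0, 47.0], 0.87)]
board_a [([442.0, -448.0, 10.0], 0.97), ([531.0, 453.0, 4.0], 0.89), ([337.0, 464.0, 5.0], 0.85)]
solder [([806.0, 129.0, 45.0], 0.94)]
top [[0.0, 0.98, -0.18, 255.29], [-1.0, 0.0, 0.02, -0.86], [0.02, 0.18, 0.98, 1704.24], [0.0, 0.0, 0.0, 1.0]] 468.3615794451631
lid_hinge [([490.0, 96.0, 188.0], 0.82), ([794.0, 125.0, 50.0], 0.54), ([532.0, 457.0, 8.0], 0.44)]
lid_handle [([488.0, 95.0, 185.0], 0.97)]
crate_in [
[... 572 characters left out ...]
22.0, 51.0], 0.62)]
{'clock': 1.4, 'joint_positions': array([ 6.79771325e+01,  2.81270013e+01,  8.93182457e+01,  9.27803820e-04,
        6.25488628e+01, -6.04895437e+00]), 'joint_vel': array([-0.05123998,  0.03570005,  0.08406027, -0.05320119, -0.03860206,
        0.05419841]), 'tau': array([ 1.21597099e-03, -6.18275285e+01, -2.61836904e+01, -4.89308127e-05,
        4.89492832e-04,  1.68985508e-05]), 'tool_pos': array([171.96715777, 600.89911587, 231.3223582 ]), 'orientation': array([-8.99998019e+01, -5.94416219e-03,  7.40256592e+01]), 'contact_force': array([-1.23846888, -0.16269562, -0.19427581]), 'torque': array([ 0.04970738, -0.0383573 ,  0.0156895 ]), 'gripper_width': 85.33631011883924}
```

View pics/scene0.png

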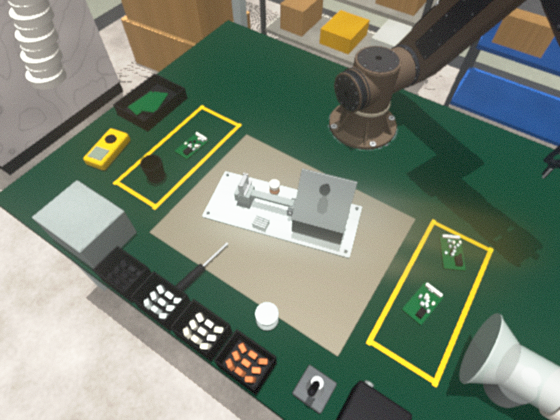

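View pics/top0.png

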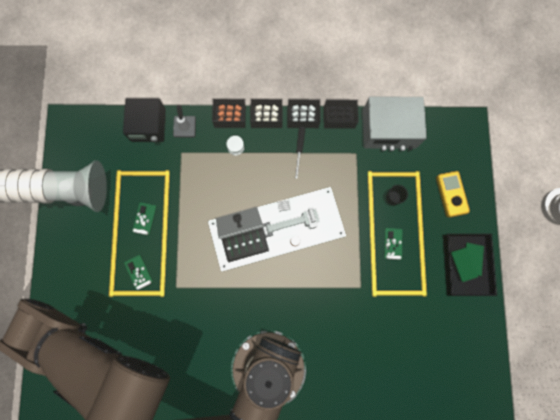

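```bash
python3 - <<'E'
import cv2,numpy as np
a=cv2.imread('pics/scene0.png')[160:260,195:375]; b=cv2.imread('pics/top0.png')[180:280,195:360]
a=cv2.resize(a,None,fx=4,fy=4,interpolation=cv2.INTER_CUBIC)[:,:720]; b=cv2.resize(b,None,fx=4,fy=4,interpolation=cv2.INTER_CUBIC)
b=b[:, :]; c=np.zeros((600,720,3),np.uint8)
c=np.vstack([cv2.resize(a,(540,300)),cv2.resize(b,(495,300)) if 0 else cv2.copyMakeBorder(cv2.resize(b,(495,300)),0,0,0,45,0)])
cv2.imwrite('pics/crop.png',c)
E
```

```text
(no output)
```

View pics/crop.png

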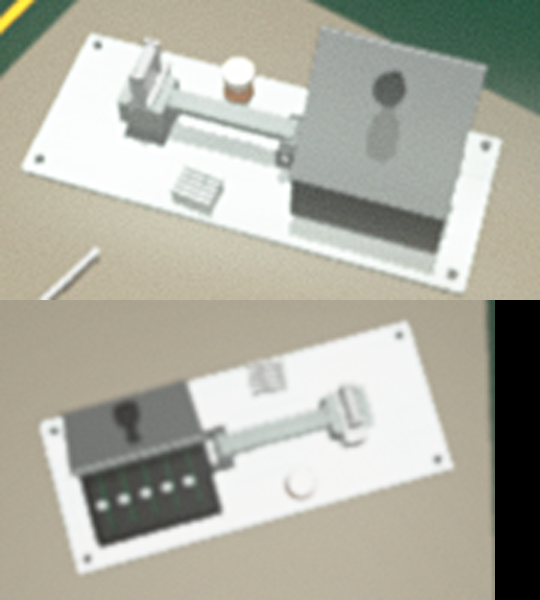

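```bash
cat > fit.py <<'E'
from h import *
from scipy.optimize import least_squares
S=lambda u,v:('scene0.png',195+u/3-.33,160+v/3-.33); T=lambda u,v:('top0.png',195+u/3-.33,180+v/3-.33)
def cart(p,q):
    c,s=np.cos(p[2]),np.sin(p[2]); q=np.array(q,float); return np.array([p[0]+c*q[0]-s*q[1],p[1]+s*q[0]+c*q[1],q[2]])
C=[(95,-235,10),(-95,-235,10),(-95,235,10),(95,235,10)]
So=[S(22,170),S(92,35),S(501,138),S(466,291)]; To=[T(407,20),T(453,168),T(80,274),T(40,122)]
if __name__=='__main__':
    for c,a,b in zip(C,So,To): X,e=tri(a,b); print(X.round(1),np.round(e,1))
    r=lambda p,OO:np.concatenate([np.subtract(proj(o[0],cart(p,c)),o[1:]) for O in OO for c,o in zip(C,O)])
    for OO in([So],[To],[So,To]):
        s=least_squares(r,[490,-20,.24],args=(OO,)); print(s.x,np.degrees(s.x[2]),np.abs(s.fun).max())
    p=s.x
    for n,q in dict(hinge=(75,130,101.5),coup=(0,-120,50),grip=(0,-120,112)).items(): print(n,cart(p,q).round(1))
    # lid angle from knob & edge
    X,e=tri(S(389,89),T(126,113)); print('knob',X.round(1),np.round(e,1)); d=cart((0,0,-p[2]),[X[0]-p[0],X[1]-p[1],X[2]]); print('knob in cart',d.round(1))
    for nm,a,b in(('edgeR',S(318,28),T(205,137)),('edgeL',S(486,66),T(78,172)),('grip',S(158,72),T(353,108))):
        X,e=tri(a,b); d=cart((0,0,-p[2]),[X[0]-p[0],X[1]-p[1],X[2]]); print(nm,X.round(1),np.round(e,1),'cart',d.round(1))
E
python3 fit.py
```

```text
[ 648.7 -229.     6.5] [1.2 1.2]
[ 464.2 -281.4    5.1] [1.3 1.3]
[335.9 168.9   8. ] [0.6 0.6]
[518.7 222.5  10.6] [1.9 1.9]
[ 4.92550421e+02 -2.75435601e+01  2.83115562e-01] 16.221326813377157 0.7095427094780575
[ 4.92090387e+02 -3.06055277e+01  2.78436670e-01] 15.953246057319022 0.29511081390711524
[ 4.92211326e+02 -2.89558270e+01  2.80554132e-01] 16.07456770672082 0.7953860498911922
hinge [528.3 116.7 101.5]
coup [ 525.4 -144.3   50. ]
grip [ 525.4 -144.3  112. ]
knob [496.3 101.6 222.6] [0. 0.]
knob in cart [ 40.1 124.4 222.6]
edgeR [471.4  15.9 221.7] [1.5 1.5] cart [ -7.5  48.9 221.7]
edgeL [431.1 155.5 224.6] [4.6 4.6] cart [ -7.6 194.2 224.6]
grip [ 520.1 -146.9   95.3] [6.9 6.9] cart [  -5.9 -121.    95.3]
```

Call:
move_arm:
  deltas:
    - [[0, -0.112, 0, 0, -0.01, 0, 0], [0, -0.112, 0, 0, -0.01, 0, 0], [0, -0.112, 0, 0, -0.01, 0, 0], [0, -0.112, 0, 0, -0.01, 0, 0], [0, -0.112, 0, 0, -0.01, 0, 0], [0, 0, 0, -0.039, 0, -0.0103, 0], [0, 0, 0, -0.039, 0, -0.0103, 0], [0, 0, 0, -0.039, 0, -0.0103, 0], [0, 0, 0, -0.039, 0, -0.0103, 0], [0, 0, 0, -0.039, 0, -0.0103, 0], [0, 0, 0, -0.039, 0, -0.0103, 0], [0, 0, 0, -0.039, 0, -0.0103, 0], [0, 0, 0, -0.039, 0, -0.0103, 0], [0, 0, 0, -0.039, 0, -0.0103, 0], [0, 0, 0, -0.039, 0, -0.0103, 0], [0, 0, 0, -0.039, 0, -0.0103, 0], [0, 0, 0, -0.039, 0, -0.0103, 0]]

```text
clock: 2.82
tool_pos: [436.6, 183.3, 283.8]
orientation: [-90.3, -0.1, 108.4]
contact_force: [1.0, 0.5, 0.1]
gripper_width: 0.2
```

Call:
move_arm:
  deltas:
    - [[0.005, 0.041, 0, -0.035, 0.006, -0.004, 0], [0, 0, 0, -0.035, 0.006, -0.004, 0], [0, 0, 0, -0.035, 0.006, -0.004, 0], [0, 0, 0, -0.034, 0.006, -0.004, 0], [0, 0, 0, 0, 0, 0, 0]]

```text
clock: 3.23
tool_pos: [497.0, 42.4, 259.8]
orientation: [-90.2, 0.0, 105.7]
contact_force: [-0.1, 0.4, -0.5]
gripper_width: 0.1
```

```bash
cat > c.py <<'E'
from fit import *
def show(p=(492.2,-29,.28055)):
    s=ctrl.state(); t=s['tool_pos']; d=cart((0,0,-p[2]),[t[0]-p[0],t[1]-p[1],t[2]]); print(round(s['clock'],2),'tcp cart',d.round(1),s['orientation'].round(2),'F',s['contact_force'].round(1),'w',round(s['gripper_width'],1),'j',s['joint_positions'].round(0))
E
python3 -c "
from c import *
show()
s=snap('wrist','w1.png'); print(s['cam_to_world'].round(2).tolist())"
```

```text
3.23 tcp cart [ 24.4  67.3 259.8] [-9.0210e+01  1.0000e-02  1.0568e+02] F [-0.1  0.4 -0.5] w 0.1 j [  -3.   16.  105.    0.   59. -108.]
[[-0.27, -0.91, -0.32, 416.36], [0.96, -0.26, -0.09, 19.66], [0.0, -0.33, 0.94, 401.37], [0.0, 0.0, 0.0, 1.0]]
```

View pics/w1.png

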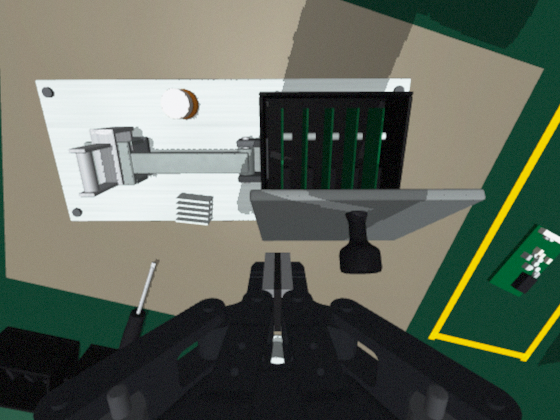

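Call:
move_arm:
  deltas:
    - [[0, 0, 0, 0.006, 0.018, 0.001, 0], [0, 0, 0, 0.006, 0.018, 0.001, 0], [0, 0, 0, 0, 0.018, 0.001, 0], [0, 0, 0, 0, 0.01, 0.01, 0], [0, 0, 0, 0, 0.01, 0.01, 0], [0, 0, 0, 0, 0.01, 0.009, 0], [0, 0, 0, 0, 0.01, 0.008, 0], [0, 0, 0, 0, 0.01, 0.007, 0], [0, 0, 0, 0, 0.01, 0.006, 0], [0, 0, 0, 0, 0.01, 0.005, 0], [0, 0, 0, 0, 0.01, 0.003, 0], [0, 0, 0, 0, 0.01, 0.001, 0], [0, 0, 0, 0, 0, 0, 0]]

```text
clock: 4.37
tool_pos: [431.0, 49.2, 115.3]
orientation: [-90.9, 0.1, 106.1]
contact_force: [-0.0, 0.6, 0.0]
gripper_width: 0.1
```

```bash
python3 -c "
from c import *
show()"
```

```text
4.37 tcp cart [-37.2  92.1 115.3] [-90.93   0.11 106.07] F [-0.   0.6  0. ] w 0.1 j [  -2.   23.  123.    0.   33. -109.]
```

Call:
move_arm:
  deltas:
    - [[0.01, 0, 0, 0, 0.003, 0, 0], [0, 0, 0, 0, 0.003, 0, 0], [0, 0, 0, 0, 0.002, 0, 0], [0, 0, 0, 0, 0, 0, 0]]

```text
clock: 4.7
tool_pos: [431.4, 50.4, 110.9]
orientation: [-90.4, 0.2, 106.3]
contact_force: [-4.1, -7.3, 8.0]
gripper_width: 0.1
```

Call:
move_arm:
  deltas:
    - [[0, 0, 0, 0, 0.002, 0, 0], [0, 0, 0, 0, 0.002, 0, 0], [0, 0, 0, 0, 0.002, 0, 0]]

```text
clock: 4.95
tool_pos: [431.9, 50.3, 109.9]
orientation: [-90.6, 0.4, 106.4]
contact_force: [-11.4, -6.5, 37.9]
gripper_width: 0.2
```

```bash
python3 -c "
from c import *
show()
snap('scene','s2.png')
a=cv2.imread('pics/s2.png')[140:260,195:375]
cv2.imwrite('pics/s2c.png',cv2.resize(a,(720,480),interpolation=cv2.INTER_CUBIC))"
```

```text
4.95 tcp cart [-36.   92.9 109.9] [-90.61   0.39 106.45] F [-11.4  -6.5  37.9] w 0.2 j [  -2.   24.  123.   -0.   32. -108.]
```

View pics/s2c.png

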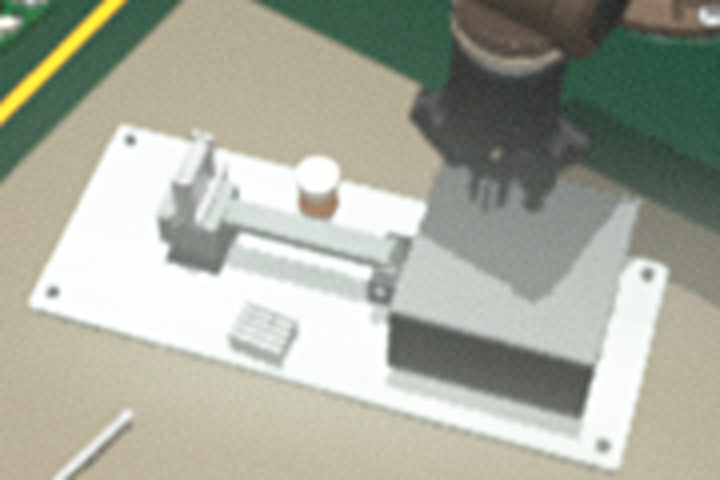

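Call:
move_arm:
  deltas:
    - [[0, 0, 0, 0, -0.015, 0, 0], [0, 0, 0, 0, -0.03, 0, 0], [0, 0, 0, 0, -0.03, 0, 0], [0, 0, 0, 0, -0.02, 0, 50], [0.008, 0.005, 0, -0.036, 0, -0.006, 50], [0, 0, 0, -0.036, 0, -0.006, 50], [0, 0, 0, -0.036, 0, -0.006, 50], [0, 0, 0, -0.036, 0, -0.006, 50], [0, 0, 0, -0.036, 0, -0.006, 50], [0, 0, 0, -0.018, 0, -0.003, 50], [0, 0, 0, 0, 0, 0, 50], [0, 0, 0, 0, 0, 0, 50]]

```text
clock: 6.0
tool_pos: [524.0, -134.4, 220.5]
orientation: [-90.8, 0.8, 106.5]
contact_force: [-0.8, 0.1, -0.2]
gripper_width: 42.6
```

```bash
python3 -c "
from c import *
show()
snap('wrist','w2.png')
for q in('latch_grip','lid_handle','coupler'): print(q,[(np.round(r['location'],1).tolist(),round(r['score'],2)) for r in ctrl.find_in('wrist',q)[:2]])
p=(492.2,-29,.28055)
print(proj('w1.png',cart(p,(0,-120,112))),proj('w2.png',cart(p,(0,-120,112))))"
```

```text
6.0 tcp cart [   1.4 -110.1  220.5] [-90.8    0.79 106.52] F [-0.8  0.1 -0.2] w 42.6 j [ -21.   22.  103.   -0.   55. -128.]
latch_grip [([511.3, -152.5, 93.2], 0.94)]
lid_handle [([460.0, 57.5, 111.1], 0.95)]
coupler [([506.3, -123.8, 76.3], 0.63)]
(np.float64(92.15893075756188), np.float64(170.98659018843227)) (np.float64(267.7553395534146), np.float64(202.27128753665116))
```

View pics/w2.png

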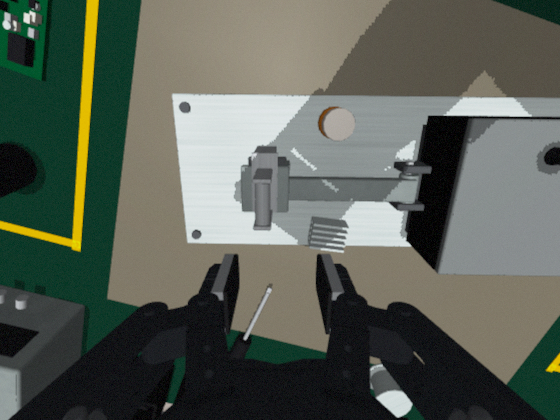

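```bash
python3 -c "
from c import *
p=(492.2,-29,.28055)
X,e=tri(('w1.png',88,171),('w2.png',263,202)); print(X.round(1),np.round(e,1))
d=cart((0,0,-p[2]),[X[0]-p[0],X[1]-p[1],X[2]]); print(d.round(1))
for z in(112,119): print(atz('w2.png',263,202,z).round(1))
s=np.load('pics/w2.png.npz');print(s['fx'])
# plate corners yaw check: plate right edge & near edge in w2
A=atz('w2.png',173,95,10);B=atz('w2.png',188,242,10);print(A.round(1),B.round(1),np.degrees(np.arctan2(*(B-A)[1::-1])),cart(p,(-95,-235,10)).round(1),cart(p,(95,-235,10)).round(1))"
```

```text
[ 526.6 -148.5  111.7] [0.1 0.1]
[  -0.  -124.4  111.7]
[ 526.4 -148.5  112. ]
[ 524.1 -148.8  119. ]
289.0584694600422
[ 467.2 -277.7   10. ] [ 645.5 -226.9   10. ] 15.896681580051773 [ 466.  -281.1   10. ] [ 648.6 -228.5   10. ]
```

Call:
move_arm:
  deltas:
    - [[0.014, 0.008, -0.014, -0.007, 0.015, 0.001, 50], [0, 0, 0, -0.005, 0.025, 0, 50], [0, 0, 0, 0, 0.025, 0, 50], [0, 0, 0, 0, 0.015, 0, 50], [0, 0, 0, 0, 0, 0, 50]]

```text
clock: 6.62
tool_pos: [526.2, -140.1, 140.9]
orientation: [-90.2, 0.1, 106.6]
contact_force: [0.1, 1.0, -0.7]
gripper_width: 42.5
```

```bash
python3 -c "
from c import *
show()
snap('wrist','w3.png')"
```

```text
6.62 tcp cart [   1.9 -116.2  140.9] [-90.19   0.11 106.56] F [ 0.1  1.  -0.7] w 42.5 j [ -22.   28.  106.    0.   45. -128.]
```

View pics/w3.png

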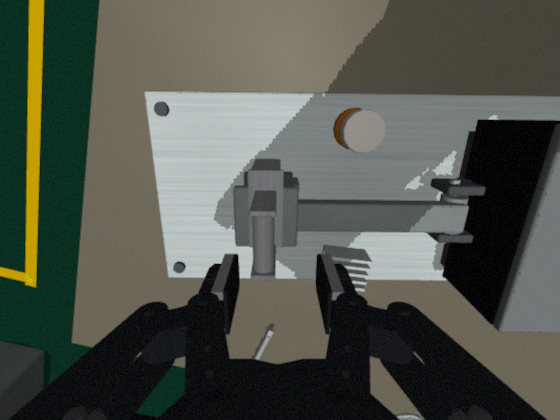

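```bash
python3 -c "
from c import *
p=(492.2,-29,.28055)
for u,v,z in((263,195,122),(263,208,122),(263,277,122),(263,240,119)):
  X=atz('w3.png',u,v,z); print(X.round(1),cart((0,0,-p[2]),[X[0]-p[0],X[1]-p[1],X[2]]).round(1))
print(tri(('w1.png',88,171),('w3.png',263,239)))"
```

```text
[ 493.9 -158.2  122. ] [ -34.1 -124.6  122. ]
[ 501.6 -156.1  122. ] [ -26.2 -124.7  122. ]
[ 546.6 -143.4  122. ] [  20.6 -125.   122. ]
[ 522.9 -150.2  119. ] [  -4. -125.  119.]
(array([ 527.10096765, -149.64757788,  109.55158249]), [np.float64(0.39126367957409114), np.float64(0.39126367957402164)])
```

Call:
move_arm:
  deltas:
    - [[0, 0.008, 0, -0.006, 0.005, 0.002, 50], [0, 0, 0, -0.001, 0.015, 0, 50], [0, 0, 0, 0, 0.015, 0, 50], [0, 0, 0, 0, 0.009, 0, 50], [0, 0, 0, 0, 0, 0, 50]]

```text
clock: 7.08
tool_pos: [529.2, -147.7, 101.9]
orientation: [-90.6, 0.5, 106.2]
contact_force: [0.2, 0.7, -0.1]
gripper_width: 42.5
```

```bash
python3 -c "
from c import *
show()"
```

```text
7.08 tcp cart [   2.7 -124.3  101.9] [-90.63   0.45 106.18] F [ 0.2  0.7 -0.1] w 42.5 j [ -23.   32.  108.    0.   40. -129.]
```

Call:
move_arm:
  deltas:
    - [[0.01, 0, -0.008, 0, 0.006, 0.003, 50], [0, 0, 0, 0, 0.004, 0.002, 50], [0, 0, 0, 0, 0, 0, 50], [0, 0, 0, 0, 0, 0, 0], [0, 0, 0, 0, 0, 0, 0], [0, 0, 0, 0, 0, 0, 0], [0, 0, 0, 0, 0, 0, 0], [0, 0, 0, 0, 0, 0, 0]]

```text
clock: 7.75
tool_pos: [525.1, -150.0, 94.0]
orientation: [-90.2, 0.1, 106.2]
contact_force: [1.5, -0.9, -3.2]
gripper_width: 11.6
```

```bash
python3 -c "
from c import *
show()"
```

```text
7.75 tcp cart [  -1.9 -125.4   94. ] [-9.0170e+01  1.0000e-01  1.0617e+02] F [ 1.5 -0.9 -3.2] w 11.6 j [ -23.   32.  108.    0.   39. -129.]
```

Call:
move_arm:
  deltas:
    - [[0, 0, 0, 0, 0, 0.005, 0], [0, 0, 0, 0, 0, 0.005, 0], [0, 0, 0, 0, 0, 0.005, 0], [0, 0, 0, 0, 0, 0.005, 0], [0, 0, 0, 0, 0, 0.003, 0]]

```text
clock: 8.17
tool_pos: [507.2, -155.4, 94.4]
orientation: [-90.8, 0.3, 106.1]
contact_force: [22.5, 16.5, -8.4]
gripper_width: 11.7
```

```bash
python3 -c "
from c import *
show()"
```

```text
8.17 tcp cart [ -20.6 -125.6   94.4] [-90.84   0.31 106.09] F [22.5 16.5 -8.4] w 11.7 j [ -24.   31.  111.    1.   37. -131.]
```

Call:
move_arm:
  deltas:
    - [[0, 0, 0.03, 0.0015, -0.006, 0.0015, 0], [0, 0, 0.04, 0.0018, -0.0065, 0.0015, 0], [0, 0, 0.04, 0.0018, -0.0065, 0.0015, 0], [0, 0, 0.04, 0.0018, -0.0065, 0.0015, 0]]

```text
clock: 8.5
tool_pos: [505.2, -146.0, 119.1]
orientation: [-91.8, 9.2, 105.7]
contact_force: [12.5, 9.1, -8.8]
gripper_width: 12.0
```

```bash
python3 -c "
from c import *
show()"
```

```text
8.5 tcp cart [ -19.9 -116.1  119.1] [-91.81   9.15 105.66] F [12.5  9.1 -8.8] w 12.0 j [ -20.   27.  114.  -12.   33. -116.]
```

Call:
move_arm:
  deltas:
    - [[0.008, 0, 0.04, 0.0018, -0.0065, 0.0012, 0], [0.008, 0, 0.04, 0.0018, -0.0065, 0.0012, 0], [0.005, 0, 0.04, 0.0018, -0.0065, 0.0012, 0], [0, 0, 0.04, 0.0018, -0.0065, 0.0012, 0], [0, 0, 0.04, 0.0018, -0.0065, 0.0012, 0], [0, 0, 0.03, 0.0014, -0.005, 0.0012, 0], [0, 0, 0, 0, 0, 0.001, 0], [0, 0, 0, 0, 0, 0.001, 0]]

```text
clock: 9.17
tool_pos: [500.1, -122.3, 155.3]
orientation: [-92.4, 23.2, 105.7]
contact_force: [9.4, 1.8, -6.4]
gripper_width: 11.7
```

```bash
python3 -c "
from c import *
show()
snap('scene','s3.png')
a=cv2.imread('pics/s3.png')[120:260,195:375]
cv2.imwrite('pics/s3c.png',cv2.resize(a,(720,560),interpolation=cv2.INTER_CUBIC))"
```

```text
9.17 tcp cart [-18.3 -91.8 155.3] [-92.42  23.19 105.67] F [ 9.4  1.8 -6.4] w 11.7 j [-12.  23. 117. -39.  32. -86.]
```

View pics/s3c.png

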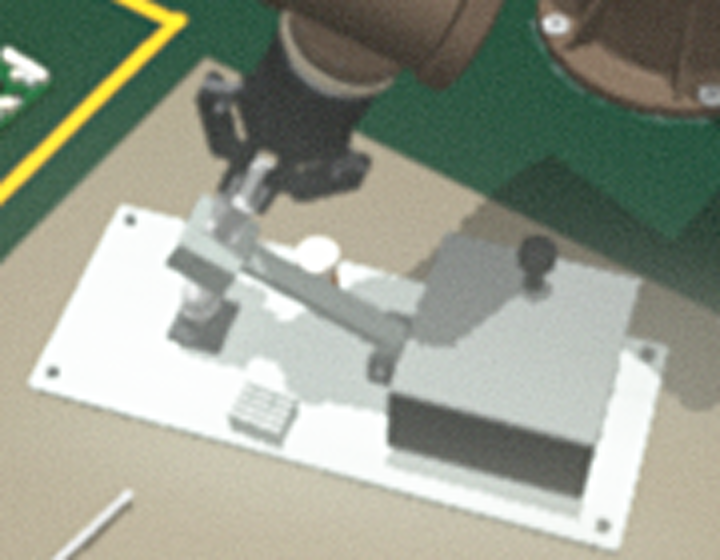

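```bash
python3 -c "
from c import *
for i in range(6): ctrl.snapshot('top')
show(); print(ctrl.state()['joint_vel'].round(2))
for i in range(6): ctrl.snapshot('top')
show(); print(ctrl.state()['joint_vel'].round(2))
s=snap('top','t4.png')
# movement check of bystanders
a=cv2.imread('pics/top0.png',0);b=cv2.imread('pics/t4.png',0)
from h import proj
X=[(438,-452,9),(335,465,9),(530,455,9),(797,124,50),(614,-462,60)]
for x in X:
  u,v=map(int,proj('t4.png',x)); print(x,cv2.phaseCorrelate(np.float32(a[v-14:v+14,u-14:u+14]),np.float32(b[v-14:v+14,u-14:u+14])))"
```

```text
9.52 tcp cart [-18.5 -92.1 155.1] [-92.39  23.15 105.61] F [ 9.6  3.6 -7.2] w 11.9 j [-12.  23. 117. -39.  32. -86.]
[ 0.15 -0.   -0.    0.02 -0.11 -0.05]
9.82 tcp cart [-18.6 -92.1 155. ] [-92.39  23.15 105.61] F [10.7  4.5 -6.6] w 11.9 j [-12.  23. 117. -39.  32. -86.]
[ 0.09  0.04  0.   -0.05  0.04  0.02]
(438, -452, 9) ((0.03839796653612737, 0.13987222019333423), 0.9750065443250868)
(335, 465, 9) ((0.025767268634824703, 0.04013124908733268), 0.9591329350736406)
(530, 455, 9) ((0.045451664935447056, -0.008356429685418831), 0.9535818796687656)
(797, 124, 50) ((-0.011249048822710606, -0.005419149147153135), 0.9687956476211548)
(614, -462, 60) ((-0.10483688055723661, -0.025796766729449416), 0.8591556236479018)
```

Everything is still and the bystanders I compared have not moved, so I'm handing in.

```bash
python3 -c "
from station import ctrl
print(ctrl.finish_job())"
```

```text
the job is handed in; nothing more can be done
None
```

I shut the lid, pulled the latch toward the robot, lifted the tongue off the ball, and handed the job in at about 10 s with the grip still closed on the latch bar. `finish_job` gives no verdict, so these are my own last checks:

- **Lid:** I pushed it down to a hard stop. The fingertips reached z 109.9 mm against 109.5 mm for a shut lid, with 38 N of upward force. The later picture shows it flat on the crate.
- **Latch:** it moved about 18.7 mm to its stop, measured at the tool. The side force there was about 26 N, above the spring's 10.5 N, so it was pressed against the stop.
- **Tongue:** it is tilted about 23°, which puts the coupler roughly 60 mm above where it sat on the ball. The height comes from the tilt and the tongue's length and was not measured directly. Over the last 0.3 s the tool position moved about 0.1 mm.
- **Bystanders:** the boards, solder reel and cup shifted less than 0.15 pixel between the first and last top pictures. The jar and heatsink look unmoved in the scene picture, but I did not measure them. I did not check the screwdriver beyond seeing its shaft in that picture.
- **Disagreements:** the grip width read 11.7–12 mm on a bar given as 14 mm thick, but the hold did not slip noticeably. The wrist camera put the bar about 4 mm off the position from the fixed cameras, and I used the wrist value.

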